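# Centre the egg cup on its serving stand

### The job

The blue egg cup, with a loose egg in it, has been put down to one side on the little dark metal serving stand. Nudge the cup gently sideways with the fingertips until its foot stands wholly inside the brass ring in the middle of the stand, then leave it standing there upright with the egg in it. Do not grip, lift or tip the cup, do not press on the egg, and leave the stand and the things around it where they are.

Things in the scene. Friction and masses are not known exactly. Their poses are not given: they have to be found in the camera images.
- egg_cup: Blue ceramic egg cup, loose, about 80 g, on the top of the stand; round foot 40 mm across and 5 mm high, waist 24 mm across, bowl widening to the rim, its widest part, 56 mm across, 36 mm above the underside. Origin: centre of the underside of the foot; z up its axis. The glazed foot slides easily on the metal (friction about 0.36: about half a newton moves it); pushed at or below the rim it slides upright, pushed higher it may tip.
- egg: Brown egg, about 50 g, 39 mm thick and 50 mm tall, standing loose in the cup. Origin: its lower end, about 9 mm above the cup's underside; z towards its upper end when it stands upright. Its top is about 59 mm above the cup's underside.
- stand_top (a point): Centre of the flat top of the round dark metal serving stand, 60 mm above the worktop. The stand is loose but heavy (0.9 kg); its top is 110 mm across, without a rim, on a 32 mm column and a 90 mm foot. A thin brass ring, inner diameter 59 mm, outer 64 mm, flush with the top, runs round the centre. z up.
- salt_shaker: Bystander: glass salt shaker with a grey cap, 44 mm across, 90 mm tall, on the worktop behind the stand; origin at the centre of its underside.
- dropper_bottle: Bystander: small brown dropper bottle with a black top, 33 mm across, 102 mm tall, on the worktop behind the stand; origin at the centre of its underside.
- mug: Bystander: small white mug, 60 mm across, 87 mm with the handle, 50 mm tall, on the chopping board (22 mm thick) to the right of the stand; origin at its underside.
- teaspoon: Bystander: metal teaspoon, 137 mm long, lying on the chopping board; origin at its underside.
Mind the look-alikes: they are no part of the job. Of the things like the egg_cup, leave any that is pink; of the rest the smaller one is meant. There is more than one size of the part that bears stand_top; the job needs the smaller.

How it is judged:
By the outcome, as a careful person would: the job done as asked, in the order asked, and still so for the second after the job is handed in, with the robot touching nothing.
It also fails if it takes over 48 s, if anything falls off the work surface, if the arm or the gripper's body presses on something with over 40 N, if the wrist force passes 120 N, or if a joint passes its speed limit or range.

### The arm

A 6-joint arm with a two-finger parallel gripper is mounted at the origin on a cart in front of the work surface, level with it; the furniture and walls round the work are solid. World frame = base frame: x ahead of the robot, y to its left, z up, the work surface at z = 0. Lengths are in m, angles in rad, forces in N, time in s.
With the tool pointing down it reaches from about 0.35 to 0.85 m from the base axis. Payload 8.1 kg.
Tool frame: the origin (TCP) lies at the very end of the fingers, on their centre line; the grasp point (between the pads) lies 19 mm behind it; z points along the fingers, y is the line along which they close (so a half turn about z gives the same grasp; the last joint's range is limited). The gripper opens to 85 mm and grips with 20 to 120 N. Pads are 22 mm wide; open, the fingers measure 114 mm over their backs; the gripper's body (76 mm by 85 mm) begins 54 mm behind the grasp point. The pads swing forward as they close: fully open they stand 13 mm farther back than shut.
Start: joints at [-1.348, 0.13, 1.488, -0, 1.523, -0.085], TCP at [0.182, -0.572, 0.231] pointing down, gripper open.
Joint ranges: [-2.96, 2.96], [-0.89, 2.26], [0.02, 2.5], [-1.34, 4.48], [0, 2.73], [-2.66, 2.66]. Speed limits (rad/s): [2.39, 2.39, 2.79, 3.14, 3.14, 3.14].

### API

Orientations are given as a rotation vector (axis times angle).
In Python, from cell import readout, imaging, ticket gives the robot as it stands.
- The arm moves only by the tool arm_command, never from a script. Its argument "commands" is text: rows parted by semicolons, each of 7 numbers parted by spaces: the shift along the tool's x, y, z each as a share of 10 cm, from -1 to 1, then the turn, a rotation vector about the tool's x, y, z each as a share of pi rad, from -1 to 1, then the opening in per cent of the stroke, from 0 (shut) to 100 (fully open). In form: tx ty tz wx wy wz fingers; .... A call has 1 to 10 rows; each row shifts and turns the commanded pose from where the row before left it, along the tool's axes as they then stand; what a row does not reach is not made up. A row lasts 1/10 s, in which the tool goes at most 50 mm and 8.59 degrees, less where a joint would pass 70% of its speed; a pose out of reach is approached as far as the arm can. A call with a number of a shift or a turn outside -1 to 1 is refused whole. A call with a gripper value outside its range is refused whole. The fingers move at their own pace and stop on an object; "squeeze" is the grip in N (left out, the last holds). Time passes only in rows, so rows that do not move let the fingers close. It gives the time, the measured TCP pose, the force, the opening and the grip force at its end, in the units of the state.
- readout.get_obs(): the state, without advancing time (a new reading comes with each control period).
- imaging.read_camera(name): name is "scene" or "side" or "wrist"; returns (picture, depth): 400x640x3 uint8, red, green, blue; 400x640 float32, m along the optical axis (not along the pixel's ray), 0 where there is no reading.
- imaging.camera_params(name): a dict with "K" (3x3 intrinsics, pixels), "dist" ([k1, k2, p1, p2, k3] as OpenCV has them; the pictures are not rectified), "extrinsics" (4x4, takes a point from camera to world coordinates); the wrist camera has in their place "tool_from_camera" (4x4, takes a point from camera to tool coordinates, whose origin is the TCP and whose axes are the flange's). Camera axes: x right, y down, z forward; pixel columns grow to the right and rows downward; lengths in m; the calibration is good to about 2 mm. A picture is of the moment at which its call begins: read the wrist's pose just before it. camera_params takes no time and is no camera call.
- ticket.job_done(): hands the job in; it is judged then, once.
The state is a dict: "time": time; "qpos": joint angles; "qvel": joint speeds; "tau": joint torques, N m; "tcp_pos": TCP position; "ee_rot": TCP orientation; "force": force on the tool from outside, world axes, zero at the start; "torque": the same for the moment, N m; "width": finger opening in m; "gripper_force": force on a finger pad.
Only numpy, scipy, OpenCV 4.12 (cv2) and the standard library are available. Lean on these libraries where they do the work, as an engineer would, in place of code of your own. Each camera call takes 0.05 s, during which the arm holds its last target. There are 200 camera calls.

## Working session

There is one attempt and no reset: what is moved stays moved. The work goes in short steps, Python scripts to look and compute and a tool call to move; the robot and the scene stay as the last step left them, time stands still between calls to the robot, and variables do not carry over. Pictures are saved under pics/ and viewed, at most 10 in all, crops included, and the job is handed in when it is done.

Besides the shell and the picture viewer there is one more tool, called after ">>>" as name(argument=value, ...) on one line, values as JSON. arm_command: Moves the arm, as the interface text tells. Shift numbers are shares of 10 cm and turn numbers shares of pi rad, none past 1 either way. Its arguments: {"type":"object","properties":{"commands":{"type":"string"},"squeeze":{"type":"number"}},"required":["commands"]}

```bash
mkdir -p pics; cat > h.py <<'E'
import numpy as np, cv2
from scipy.spatial.transform import Rotation as R
from cell import readout, imaging, ticket
def cam(name):
    o=readout.get_obs(); im,d=imaging.read_camera(name); p=imaging.camera_params(name)
    if name=="wrist":
        T=np.eye(4);T[:3,:3]=R.from_rotvec(o["ee_rot"]).as_matrix();T[:3,3]=o["tcp_pos"];T=T@np.array(p["tool_from_camera"])
    else: T=np.array(p["extrinsics"])
    return im,d,np.array(p["K"]),np.array(p["dist"]),T
def rays(uv,K,D,T):
    n=cv2.undistortPoints(np.float64(uv).reshape(-1,1,2),K,D).reshape(-1,2)
    return np.c_[n,np.ones(len(n))]@T[:3,:3].T
def plane(uv,K,D,T,z):
    r=rays(uv,K,D,T); return T[:3,3]+r*((z-T[2,3])/r[:,2])[:,None]
def cloud(d,K,D,T):
    h,w=d.shape; u,v=np.meshgrid(np.arange(w),np.arange(h))
    r=rays(np.c_[u.ravel(),v.ravel()],K,D,T); return (T[:3,3]+r*d.reshape(-1,1)).reshape(h,w,3)
def save(im,n): cv2.imwrite("pics/"+n,im[...,::-1])
E
python3 - <<'E'
from h import *
for n in("scene","side"):
    im,d,K,D,T=cam(n); save(im,n+"0.png"); np.savez(n+"0.npz",im=im,d=d,K=K,D=D,T=T); print(n,T.round(3).tolist())
print(readout.get_obs())
E
```

```text
scene [[-0.749, -0.416, 0.515, -0.021], [-0.662, 0.469, -0.584, 0.62], [0.001, -0.779, -0.627, 0.755], [0.0, 0.0, 0.0, 1.0]]
side [[0.967, -0.162, 0.195, 0.328], [-0.254, -0.642, 0.724, -0.827], [0.008, -0.75, -0.662, 0.824], [0.0, 0.0, 0.0, 1.0]]
{'time': 0.1, 'qpos': array([-1.34838434e+00,  1.31096745e-01,  1.48917632e+00,  1.49708022e-05,
        1.52298031e+00, -8.53855695e-02]), 'qvel': array([-0.00028971, -0.0008092 , -0.00232965,  0.00079498, -0.00024485,
        0.00086848]), 'tau': array([ 3.51540157e-04, -5.70952606e+01, -5.01943731e+01, -2.04593116e-04,
        8.14295083e-03,  1.16637264e-05]), 'tcp_pos': array([ 0.18170266, -0.57131168,  0.23033943]), 'ee_rot': array([-3.10282389e+00, -4.81325714e-01,  1.55072876e-04]), 'force': array([0.39156685, 0.72158768, 0.48895875]), 'torque': array([-0.03801205,  0.02371067, -0.02875485]), 'gripper_force': 0.0, 'width': 0.08538801374954487}
```

View pics/scene0.png

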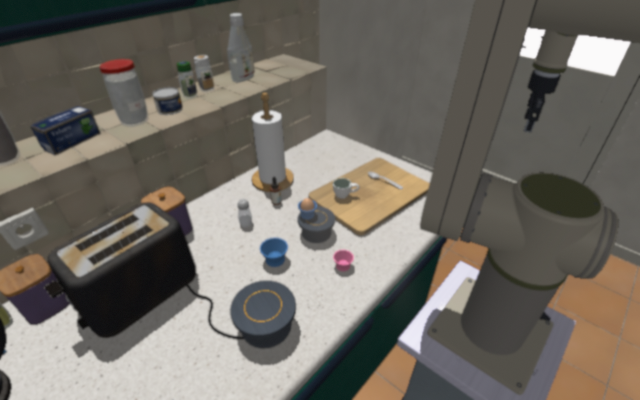

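View pics/side0.png

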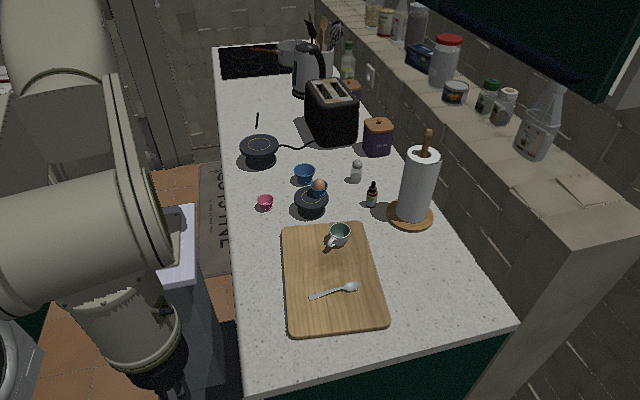

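Candidates seen in the side view (with scene pixels in brackets):
- **Cups:** the small blue cup with the egg on the small stand at (319,187) [(307,208)], the larger blue cup on the worktop at (304,175) [(274,251)], and the pink one at (265,203) [(343,260)].
- **Stands:** the small one at (311,200) [(317,222)] and the big one at (259,148) [(263,308)].

I choose the small blue cup with the egg and the small stand. Next is one close crop to check that, plus a measurement.

```bash
python3 - <<'E'
from h import *
s=np.load("side0.npz"); a=cv2.resize(s["im"][165:230,270:390],None,fx=5,fy=5,interpolation=cv2.INTER_CUBIC)
c=np.load("scene0.npz"); b=cv2.resize(c["im"][180:260,270:390],None,fx=2.5,fy=2.5,interpolation=cv2.INTER_CUBIC)
b=cv2.copyMakeBorder(b,0,0,0,a.shape[1]-b.shape[1],cv2.BORDER_CONSTANT)
save(np.vstack([a,b]),"crop.png")
for n,f in(("side",s),("scene",c)):
    P=cloud(f["d"],f["K"],f["D"],f["T"]); hsv=cv2.cvtColor(f["im"],cv2.COLOR_RGB2HSV)
    z=P[...,2]; box=(slice(165,230),slice(270,390)) if n=="side" else (slice(180,260),slice(270,390))
    Q=P[box].reshape(-1,3); H=hsv[box].reshape(-1,3)
    m=(abs(Q[:,2]-.06)<.005); q=Q[m]; print(n,"top",m.sum(),np.median(q,0).round(4),q.min(0).round(3),q.max(0).round(3))
    m=(H[:,0]>95)&(H[:,0]<125)&(H[:,1]>110)&(Q[:,2]>.06); q=Q[m]; print("blue",m.sum(),q.mean(0).round(4),q.min(0).round(3),q.max(0).round(3)) if m.any() else 0
    m=(H[:,0]<20)&(H[:,1]>70)&(Q[:,2]>.09); q=Q[m]; print("egg",m.sum(),q.mean(0).round(4),q.min(0).round(3),q.max(0).round(3)) if m.any() else 0
E
```

```text
side top 660 [0.5215 0.0056 0.0604] [ 0.468 -0.145  0.055] [0.734 0.139 0.065]
blue 117 [ 0.5424 -0.0023  0.0995] [ 0.328 -0.827  0.06 ] [0.716 0.072 0.824]
egg 112 [ 0.5409 -0.0106  0.1315] [ 0.328 -0.827  0.091] [0.715 0.033 0.824]
scene top 786 [0.5183 0.0202 0.0608] [ 0.466 -0.184  0.055] [0.728 0.081 0.065]
blue 1 [-0.0209  0.6201  0.7548] [-0.021  0.62   0.755] [-0.021  0.62   0.755]
egg 107 [0.4839 0.099  0.1755] [-0.021  0.024  0.097] [0.557 0.62  0.755]
```

View pics/crop.png

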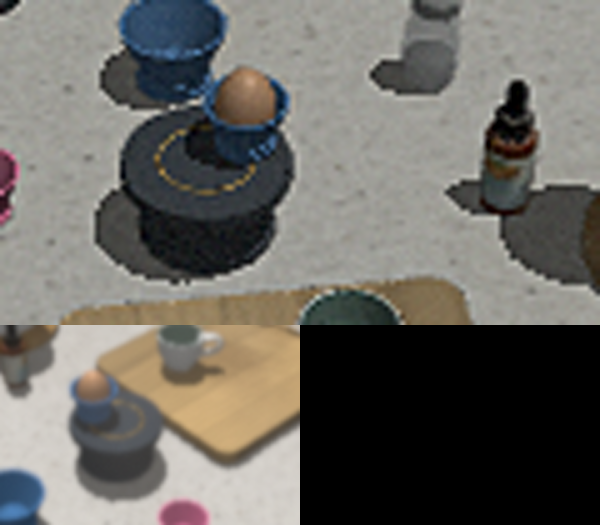

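The crop confirms the choice: the small blue cup with the egg stands at the back-left of the small stand's ring. Now I'll get the geometry for the approach.

```bash
cat >> h.py <<'E'
def go(p,ang=None):
    """rows' total needed: shift in tool axes (units 10cm), turn about tool z (units pi) to bring tool x to world heading ang"""
    o=readout.get_obs(); M=R.from_rotvec(o["ee_rot"]).as_matrix()
    print("pos",o["tcp_pos"].round(4),"toolx heading",np.degrees(np.arctan2(M[1,0],M[0,0])).round(1),"z",M[:,2].round(3),"t",o["time"].round(2),"F",o["force"].round(2),"w",round(o["width"],4))
    print("shift/10cm",(M.T@(np.array(p)-o["tcp_pos"])/.1).round(3))
    if ang is not None:
        d=-(np.radians(ang)-np.arctan2(M[1,0],M[0,0])); print("turn z/pi",(((d+np.pi)%(2*np.pi)-np.pi)/np.pi).round(3), "q6",o["qpos"][5].round(2))
E
python3 - <<'E'
from h import *
print(np.array(imaging.camera_params("wrist")["tool_from_camera"]).round(3))
f=np.load("side0.npz")
for n,uv,z in(("shaker base",(354,182),0),("bottle base",(372,206),0),("towel",(410,220),0),("eggtop",(319,181),.115)): print(n,plane([uv],f["K"],f["D"],f["T"],z)[0].round(3))
go([.45,.0,.30],45)
E
```

```text
[[-0.    -0.957 -0.29   0.074]
 [ 1.    -0.    -0.001 -0.   ]
 [ 0.001 -0.29   0.957 -0.142]
 [ 0.     0.     0.     1.   ]]
shaker base [0.705 0.127 0.   ]
bottle base [ 0.723 -0.008  0.   ]
towel [ 0.817 -0.099  0.   ]
eggtop [0.549 0.025 0.115]Traceback (most recent call last):
  File "<stdin>", line 5, in <module>
  File "h.py", line 22, in go
    print("pos",o["tcp_pos"].round(4),"toolx heading",np.degrees(np.arctan2(M[1,0],M[0,0])).round(1),"z",M[:,2].round(3),"t",o["time"].round(2),"F",o["force"].round(2),"w",round(o["width"],4))
                                                                                                                             ^^^^^^^^^^^^^^^
AttributeError: 'float' object has no attribute 'round'
```

```bash
sed -i 's/o\["time"\].round(2)/round(o["time"],2)/' h.py
python3 - <<'E'
from h import *
go([.47,.0,.29],0)
E
```

```text
pos [ 0.1817 -0.5713  0.2303] toolx heading 17.6 z [-0.     0.002 -1.   ] t 0.1 F [0.39 0.72 0.49] w 0.0854
shift/10cm [ 4.478 -4.572 -0.588]
turn z/pi 0.098 q6 -0.09
```

>>> arm_command(commands="0.32 -0.32 -0.08 0 0 0 100;0.32 -0.32 -0.08 0 0 0 100;0.32 -0.32 -0.08 0 0 0 100;0.32 -0.32 -0.08 0 0 0 100;0.32 -0.32 -0.08 0 0 0 100;0.32 -0.32 -0.08 0 0 0 100;0.32 -0.32 -0.08 0 0 0 100;0.32 -0.32 0 0 0 0 100;0.32 -0.32 0 0 0 0 100;0.32 -0.32 0 0 0 0 100")

```text
time: 1.1
tcp_pos: [0.3902, -0.1681, 0.2872]
ee_rot: [3.104, 0.481, 0.0]
force: [0.6, -0.8, -0.3]
width: 0.0854
gripper_force: 0.0
```

>>> arm_command(commands="0.32 -0.32 0 0 0 0 100;0.32 -0.32 0 0 0 0 100;0.32 -0.32 0 0 0 0 100;0.3 -0.3 0 0 0 0 100;0 0 0 0 0 0 100;0 0 0 0 0 0 100;0 0 0 0 0 0 100")

```text
time: 1.8
tcp_pos: [0.4713, -0.0123, 0.287]
ee_rot: [3.104, 0.481, -0.001]
force: [-0.4, -0.3, -0.6]
width: 0.0855
gripper_force: 0.0
```

```bash
python3 - <<'E'
from h import *
go([.47,.0,.29],0)
im,d,K,D,T=cam("wrist"); save(im,"w1.png"); np.savez("w1.npz",im=im,d=d,K=K,D=D,T=T)
E
```

```text
pos [ 0.4713 -0.0123  0.287 ] toolx heading 17.6 z [-0.001 -0.    -1.   ] t 1.8 F [-0.36 -0.34 -0.63] w 0.0855
shift/10cm [ 0.024 -0.121 -0.03 ]
turn z/pi 0.098 q6 1.13
```

View pics/w1.png

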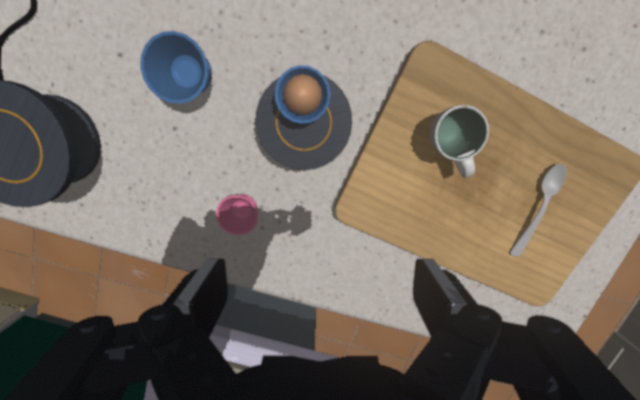

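The wrist view shows the cup rim at about (303,95) with the egg at (303,95), the small stand's disc at (303,120) and the brass arc around (303,125). Fitting these now.

```bash
cat >> h.py <<'E'
from scipy.optimize import least_squares
def circ(q):
    f=lambda p:np.hypot(q[:,0]-p[0],q[:,1]-p[1])-p[2]
    r=least_squares(f,[*q.mean(0)[:2],.03],loss="soft_l1",f_scale=.001); return r.x, np.abs(f(r.x)).mean()
def measure(f):
    im,K,D,T=f["im"],f["K"],f["D"],f["T"]; hsv=cv2.cvtColor(im,cv2.COLOR_RGB2HSV).astype(int); H,S,V=hsv[...,0],hsv[...,1],hsv[...,2]
    v,u=np.mgrid[:400,:640]; uv=np.c_[u.ravel(),v.ravel()]
    P60=plane(uv,K,D,T,.06); P96=plane(uv,K,D,T,.096); s=[.525,.01]
    near=lambda P,r:np.hypot(P[:,0]-s[0],P[:,1]-s[1])<r
    br=((H>8)&(H<28)&(S>90)).ravel()&near(P60,.05); bl=((H>98)&(H<122)&(S>100)).ravel()&near(P96,.065)
    egg=((H<16)&(S>70)).ravel()
    # blue rim outer: outer hull of largest blue component
    n,l,st,_=cv2.connectedComponentsWithStats(bl.reshape(400,640).astype(np.uint8)); k=1+st[1:,4].argmax()
    hull=cv2.convexHull(np.argwhere(l==k)[:,::-1].astype(np.int32)).reshape(-1,2)
    h=plane(hull,K,D,T,.096); rim,e1=circ(h); print("rim",rim.round(4),"res",e1.round(4),len(h))
    q=P60[br]; q=q[np.hypot(q[:,0]-rim[0],q[:,1]-rim[1])>.027]; 
    q=q[np.abs(np.hypot(q[:,0]-s[0],q[:,1]-s[1])-.03)<.02]; ring,e2=circ(q); print("ring",ring.round(4),"res",e2.round(4),len(q))
    # dark disc: pixels of low value near
    dk=((V<110)&(S<90)).ravel()&near(P60,.075); q=P60[dk]; print("dark x/y range",q.min(0).round(3),q.max(0).round(3))
    dv=rim[:2]-ring[:2]; print("cup-ring",dv.round(4),"dist",np.hypot(*dv).round(4),"heading",np.degrees(np.arctan2(dv[1],dv[0])).round(1))
    return rim,ring
E
python3 - <<'E'
from h import *
f=dict(np.load("w1.npz")); measure(f)
P=cloud(f["d"],f["K"],f["D"],f["T"]); print("depth egg",P[95,303].round(3),"disc",P[150,303].round(3),"table",P[30,250].round(3))
for n in("side0","scene0"):
    measure(dict(np.load(n+".npz")))
E
```

```text
rim [0.5464 0.0307 0.027 ] res 0.0002 29
ring [0.5198 0.023  0.0306] res 0.0007 257
dark x/y range [ 0.462 -0.056  0.06 ] [0.574 0.077 0.06 ]
cup-ring [0.0266 0.0076] dist 0.0277 heading 16.0
depth egg [0.547 0.028 0.118] disc [0.49  0.014 0.061] table [0.602 0.119 0.   ]
rim [0.526  0.0246 0.0501] res 0.0027 15
ring [0.5231 0.0231 0.0311] res 0.0013 30
dark x/y range [ 0.453 -0.065  0.06 ] [0.578 0.084 0.06 ]
cup-ring [0.003  0.0015] dist 0.0033 heading 26.1Traceback (most recent call last):
  File "<stdin>", line 5, in <module>
  File "h.py", line 38, in measure
    n,l,st,_=cv2.connectedComponentsWithStats(bl.reshape(400,640).astype(np.uint8)); k=1+st[1:,4].argmax()
                                                                                         ~~~~~~~~~~~~~~~^^
ValueError: attempt to get argmax of an empty sequence
```

The fits hold up: rim radius 27 mm against 28 mm given, and ring radius 30.6 mm against 30.75 mm. The push is about 28 mm along heading 196°, which is nearly tool −x at the present heading. I'll use part-open fingertips as a cradle from the far side.

```bash
python3 - <<'E'
from h import *
go([.594,.0445,.15],17.6)
E
```

```text
pos [ 0.4713 -0.0126  0.2871] toolx heading 17.6 z [-0.001 -0.    -1.   ] t 1.85 F [-0.07  0.98 -0.63] w 0.0856
shift/10cm [ 1.343 -0.174  1.37 ]
turn z/pi -0.0 q6 1.13
```

>>> arm_command(commands="0.27 -0.04 0 0 0 0 42;0.27 -0.04 0 0 0 0 42;0.27 -0.04 0 0 0 0 42;0.27 -0.03 0 0 0 0 42;0.26 -0.02 0 0 0 0 42;0 0 0.3 0 0 0 42;0 0 0.3 0 0 0 42;0 0 0.3 0 0 0 42;0 0 0.3 0 0 0 42;0 0 0 0 0 0 42")

```text
time: 2.85
tcp_pos: [0.5908, 0.0435, 0.162]
ee_rot: [-3.104, -0.478, 0.014]
force: [-0.8, 0.8, -1.3]
width: 0.0358
gripper_force: 0.0
```

```bash
python3 - <<'E'
from h import *
go([.594,.0445,.076],17.6)
im,d,K,D,T=cam("side"); save(cv2.resize(im[120:240,240:420],None,fx=4,fy=4,interpolation=cv2.INTER_CUBIC),"s2.png")
E
```

```text
pos [0.5908 0.0435 0.162 ] toolx heading 17.5 z [-0.009 -0.    -1.   ] t 2.85 F [-0.76  0.77 -1.26] w 0.0358
shift/10cm [0.041 0.003 0.859]
turn z/pi -0.001 q6 1.25
```

View pics/s2.png

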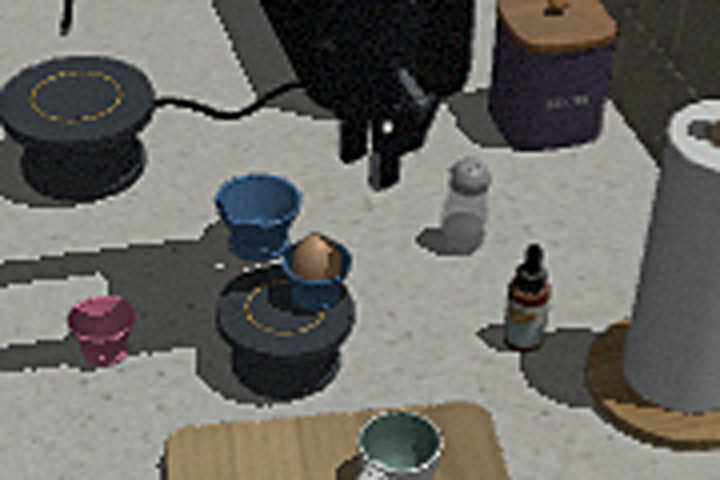

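The crop shows both fingertips at (350,160) and (382,188), high behind the cup at (318,265) and clear of the shaker at (465,205). Descending.

>>> arm_command(commands="0.04 0 0.2 0 0 0 42;0 0 0.2 0 0 0 42;0 0 0.2 0 0 0 42;0 0 0.16 0 0 0 42;0 0 0 0 0 0 42;0 0 0 0 0 0 42;0 0 0 0 0 0 42")

```text
time: 3.6
tcp_pos: [0.5993, 0.0462, 0.0932]
ee_rot: [3.104, 0.481, 0.004]
force: [-0.6, -0.6, 1.3]
width: 0.0363
gripper_force: 0.0
```

```bash
python3 - <<'E'
from h import *
go([.594,.0445,.076],17.6)
im,d,K,D,T=cam("side"); a=cv2.resize(im[150:230,270:370],None,fx=4,fy=4,interpolation=cv2.INTER_CUBIC)
im,d,K,D,T=cam("wrist"); b=cv2.resize(im,(512,320)); b=b[:, 56:456]
save(np.hstack([a,b]),"s3.png")
E
```

```text
pos [0.5993 0.0462 0.0932] toolx heading 17.6 z [ 0.003 -0.    -1.   ] t 3.6 F [-0.63 -0.59  1.29] w 0.0363
shift/10cm [-0.056  0.     0.172]
turn z/pi 0.0 q6 1.25
```

View pics/s3.png

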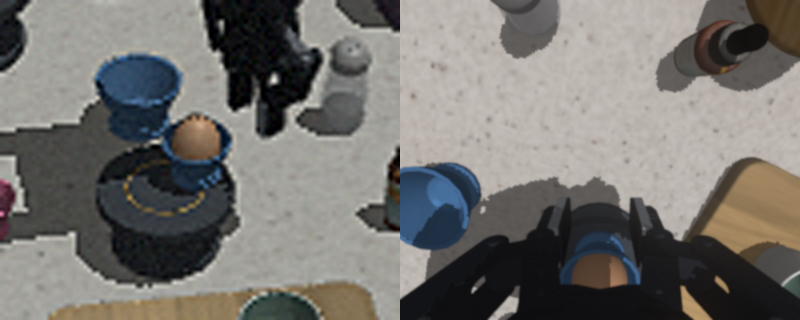

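Left half: the fingertips at (240,100) and (268,130) hang just beyond the cup at (197,145). Right half: the fingers at (560,230) and (645,225) lie evenly to either side of the egg at (600,270). Lowering a bit more, then starting the slow push.

>>> arm_command(commands="0 0 0.1 0 0 0 42;0 0 0.07 0 0 0 42;-0.05 0 0 0 0 0 42;-0.03 0 0 0 0 0 42;-0.03 0 0 0 0 0 42;-0.03 0 0 0 0 0 42;0 0 0 0 0 0 42;0 0 0 0 0 0 42")

```text
time: 4.5
tcp_pos: [0.5849, 0.0421, 0.0746]
ee_rot: [3.104, 0.481, 0.001]
force: [-1.0, 0.7, -0.5]
width: 0.0358
gripper_force: 0.0
```

```bash
python3 - <<'E'
from h import *
go([.5198+.0324*.961,.023+.0324*.276,.076],17.6)
f=dict(zip(("im","d","K","D","T"),cam("side"))); save(cv2.resize(f["im"][150:230,270:370],None,fx=6,fy=6,interpolation=cv2.INTER_CUBIC),"s4.png")
E
```

```text
pos [0.5849 0.0421 0.0746] toolx heading 17.6 z [ 0.001  0.    -1.   ] t 4.5 F [-1.03  0.74 -0.48] w 0.0358
shift/10cm [-0.354 -0.006 -0.014]
turn z/pi 0.0 q6 1.25
```

View pics/s4.png

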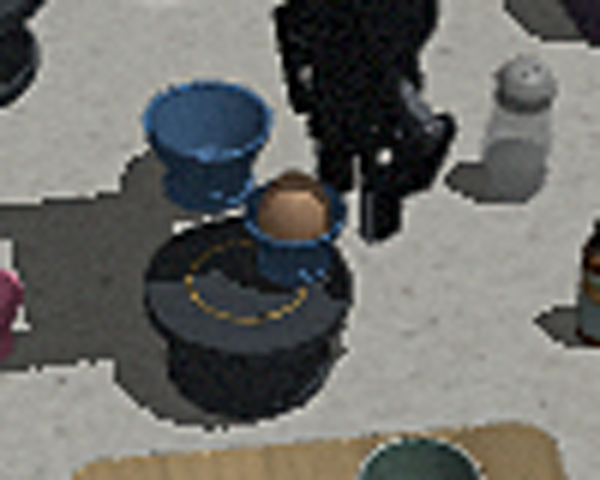

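The fingertips at (378,235) and (335,185) are still a little short of the cup rim at (295,225). I'll push 22 mm at 20 mm/s and check.

>>> arm_command(commands="-0.02 0 0 0 0 0 42;-0.02 0 0 0 0 0 42;-0.02 0 0 0 0 0 42;-0.02 0 0 0 0 0 42;-0.02 0 0 0 0 0 42;-0.02 0 0 0 0 0 42;-0.02 0 0 0 0 0 42;-0.02 0 0 0 0 0 42;-0.02 0 0 0 0 0 42;-0.02 0 0 0 0 0 42")

```text
time: 5.55
tcp_pos: [0.5655, 0.036, 0.0743]
ee_rot: [-3.104, -0.482, 0.0]
force: [-0.0, 0.6, -0.3]
width: 0.036
gripper_force: 0.2
```

>>> arm_command(commands="-0.02 0 0 0 0 0 42;0 0 0 0 0 0 42;0 0 0 0 0 0 42;0 0 0 0 0 0 42")

```text
time: 5.95
tcp_pos: [0.5638, 0.0355, 0.0743]
ee_rot: [-3.104, -0.482, 0.0]
force: [0.1, -0.0, -0.8]
width: 0.0359
gripper_force: 0.0
```

```bash
python3 - <<'E'
from h import *
go([.5198+.0324*.961,.023+.0324*.276,.076],17.6)
f=dict(zip(("im","d","K","D","T"),cam("side"))); save(cv2.resize(f["im"][150:230,270:370],None,fx=6,fy=6,interpolation=cv2.INTER_CUBIC),"s5.png")
P=cloud(f["d"],f["K"],f["D"],f["T"]).reshape(-1,3); H=cv2.cvtColor(f["im"],cv2.COLOR_RGB2HSV).reshape(-1,3)
m=(H[:,0]<16)&(H[:,1]>70)&(P[:,2]>.09)&(P[:,2]<.13)&(abs(P[:,0]-.53)<.06)&(abs(P[:,1]-.02)<.06); print("egg pts",P[m].mean(0),P[m].max(0))
s=np.load("side0.npz");P=cloud(s["d"],s["K"],s["D"],s["T"]).reshape(-1,3); H=cv2.cvtColor(s["im"],cv2.COLOR_RGB2HSV).reshape(-1,3)
m=(H[:,0]<16)&(H[:,1]>70)&(P[:,2]>.09)&(P[:,2]<.13)&(abs(P[:,0]-.53)<.06)&(abs(P[:,1]-.02)<.06); print("before",P[m].mean(0),P[m].max(0))
E
```

```text
pos [0.5638 0.0355 0.0743] toolx heading 17.6 z [-0.  0. -1.] t 5.95 F [ 0.12 -0.01 -0.79] w 0.0359
shift/10cm [-0.133 -0.005 -0.017]
turn z/pi 0.0 q6 1.24
egg pts [0.53377417 0.01540025 0.10621786] [0.58589448 0.07483755 0.12939321]
before [0.54751111 0.01984899 0.10607058] [0.5656623  0.03281607 0.11982659]
```

View pics/s5.png

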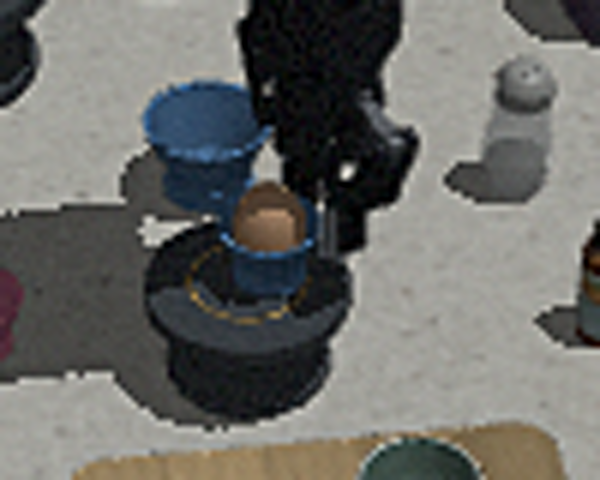

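The cup, still upright with its egg, has slid to (267,225), about 14 mm. The ring is centred at (247,285), and about 13 mm remains as planned.

>>> arm_command(commands="-0.02 0 0 0 0 0 42;-0.02 0 0 0 0 0 42;-0.02 0 0 0 0 0 42;-0.02 0 0 0 0 0 42;-0.02 0 0 0 0 0 42;-0.02 0 0 0 0 0 42;-0.01 0 0 0 0 0 42;0 0 0 0 0 0 42;0 0 0 0 0 0 42;0 0 0 0 0 0 42")

```text
time: 7.0
tcp_pos: [0.5513, 0.0315, 0.0743]
ee_rot: [3.104, 0.482, -0.0]
force: [-0.5, 0.4, 0.0]
width: 0.0355
gripper_force: 0.1
```

>>> arm_command(commands="0.05 0 0 0 0 0 42;0.1 0 0 0 0 0 42;0.2 0 0 0 0 0 42;0.2 0 0 0 0 0 42;0 0 -0.2 0 0 0 42;0 0 -0.4 0 0 0 42;0 0 -0.4 0 0 0 42;0 0 -0.4 0 0 0 42;0 0 -0.4 0 0 0 42;0 0 -0.3 0 0 0 42")

```text
time: 8.0
tcp_pos: [0.6051, 0.0485, 0.2877]
ee_rot: [3.104, 0.482, 0.005]
force: [-0.3, 0.7, 0.7]
width: 0.0357
gripper_force: 0.0
```

>>> arm_command(commands="-0.4 0.05 0 0 0 0 42;-0.4 0.05 0 0 0 0 42;-0.4 0.04 0 0 0 0 42;-0.4 0.03 0 0 0 0 42;-0.2 0 0 0 0 0 42;0 0 0 0 0 0 42;0 0 0 0 0 0 42;0 0 0 0 0 0 42;0 0 0 0 0 0 42")

```text
time: 8.9
tcp_pos: [0.4381, -0.0222, 0.2842]
ee_rot: [-3.104, -0.482, 0.001]
force: [0.3, 0.1, 0.1]
width: 0.0359
gripper_force: 0.0
```

```bash
python3 - <<'E'
from h import *
go([.5,0,.28])
f=dict(zip(("im","d","K","D","T"),cam("wrist"))); np.savez("w6.npz",**f); measure(f)
s=cam("side")[0][150:230,270:370]; a=cv2.resize(s,(400,320),interpolation=cv2.INTER_CUBIC); b=cv2.resize(f["im"],(512,320))[:,56:456]
save(np.hstack([a,b]),"s6.png")
E
```

```text
pos [ 0.4381 -0.0222  0.2842] toolx heading 17.7 z [-0.  0. -1.] t 8.9 F [0.33 0.06 0.09] w 0.0359
shift/10cm [ 0.658 -0.024  0.042]
rim [0.52   0.0218 0.0269] res 0.0003 29
ring [0.52   0.0226 0.0308] res 0.0004 44
dark x/y range [ 0.458 -0.058  0.06 ] [0.573 0.076 0.06 ]
cup-ring [-0.     -0.0008] dist 0.0008 heading -90.7
```

View pics/s6.png

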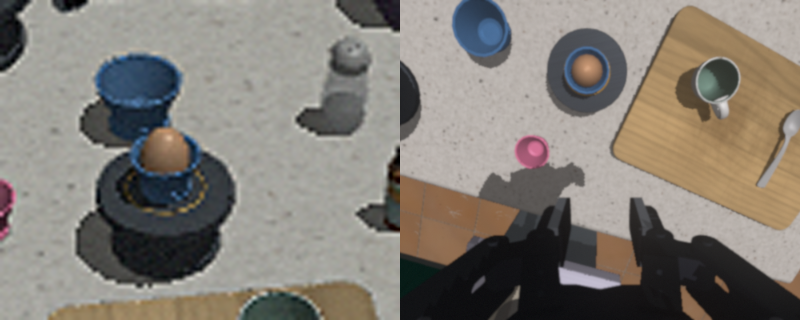

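The cup stands upright with its egg at (165,165) left and (587,72) right, centred in the ring to within 1 mm. The stand has not moved and the arm is clear, so I'm handing in.

```bash
python3 -c "
from cell import ticket; print(ticket.job_done())"
```

```text
the job is handed in; nothing more can be done
None
```

The blue egg cup now stands upright in the brass ring, measured within about 1 mm of its centre, with the egg still in it and the stand where it was; I handed the job in at about 9 s of the 48 s allowed.

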